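Close out a batch of moulded knobs

TASK

Close out this batch: set all the round knobs from the bench down gently inside the felt-lined tub, without dropping or pressing them, then close its lid and, with the hand scanner held still a hand's breadth above it, read the barcode label on the lid. Finish with the scanner standing in its cradle again and each loose white mould block lying flat in its own framed place on the wooden rack. Leave the flat disc, the cutters and the snap-hook blank alone.

Things in the scene. Friction and masses are not known exactly. Their poses are not given: they have to be found in the camera images.
- tub: open grey plastic tub fixed to the bench, outside 135 mm (its x) by 180 mm (its y) by 80 mm high, walls 4 mm, felt floor 8 mm above the bench; origin at the centre of its underside on the bench. Its lid is hinged along the rim on its +x (far) side.
- tub_in (a point): centre of the tub's felt floor, 8 mm above the bench; inside, the floor measures 127 mm along this frame's x and 172 mm along its y; the rim is 72 mm above it.
- lid (a joint): angle of the tub's lid: 0 shut, 1.8 its open stop, at first 1.62 to 1.78 (upright, leaning slightly back). Hinge line along the tub's y at tub x = +71.5 mm, 80 mm above the bench; the lid reaches 141 mm from it, is 188 mm wide, 4 mm thick. The hinge is slightly stiff: the lid stays put near upright; pushed forward of about 1.2 rad it sinks shut by itself in a second or so. 2 N moves it.
- lid_lip (a point): middle of the lid's free edge (opposite the hinge), on its upper face; when open, about 0.22 m above the bench. Axes of the lid: z normal to its upper face (up when shut, away from the robot when open), x from this edge to the hinge, y along the edge.
- label (a point): centre of the paper barcode label, 42 by 78 mm, on the upper face of the lid, 72 mm from the hinge; its z is the normal of the label, its y runs along the 78 mm length of the barcode (across the bars). It can be read only with the lid shut, when it lies level 85 mm above the bench.
- cradle: black holder for the hand scanner, fixed to the bench: rectangular pocket, inside 48 mm (its x) by 38 mm (its y), its floor 8 mm and its rim 54 mm above the bench, with a flared lip up to 63 mm; origin at the centre of its underside on the bench, pocket centred on it.
- scanner_center (a point): middle of the hand scanner, a stick 120 mm tall standing upright in the cradle, 0.14 kg; 60 mm above its foot. The foot (lowest 31 mm) is 38 (x) by 28 mm (y), the grey body above it 34 by 26 mm; z up the stick, x and y at first like the cradle's (a half turn is as good). Grip it across its 26 mm (y), with the pads' middle about 32 mm above this point, clear of the cradle.
- scanner_window (a point): centre of the reading window, in the scanner's foot, 60 mm below its middle. It reads along its own -z, out of the foot: a label 40 to 150 mm away whose centre lies within 15 mm of the reading axis (along x and y), square to it within 0.2 rad, with the scanner's x along the label's y within 0.26 rad (either way round), held still for a second. It has no trigger.
- knob_0_center (a point): centre of a loose marbled plastic knob, 44 mm across and 24 mm high: round, flat underneath, domed, with a pale boss on top, lying flat, 22 g; this point is on its axis, 11 mm above its underside, z up along its axis. Any yaw may be grasped. Absent in some runs. It lies on the bench at first.
- knob_1_center (a point): centre of a loose marbled plastic knob, 44 mm across and 24 mm high: round, flat underneath, domed, with a pale boss on top, lying flat, 22 g; this point is on its axis, 11 mm above its underside, z up along its axis. Any yaw may be grasped. Absent in some runs. It lies on the bench at first.
- knob_2_center (a point): centre of a loose marbled plastic knob, 38 mm across and 21 mm high: round, flat underneath, domed, with a pale boss on top, lying flat, 22 g; this point is on its axis, 9 mm above its underside, z up along its axis. Any yaw may be grasped. Absent in some runs. It lies on the bench at first.
- knob_3_center (a point): centre of a loose marbled plastic knob, 38 mm across and 21 mm high: round, flat underneath, domed, with a pale boss on top, lying flat, 22 g; this point is on its axis, 9 mm above its underside, z up along its axis. Any yaw may be grasped. Absent in some runs. It lies on the bench at first.
- knob_4_center (a point): centre of a loose marbled plastic knob, 44 mm across and 24 mm high: round, flat underneath, domed, with a pale boss on top, lying flat, 22 g; this point is on its axis, 11 mm above its underside, z up along its axis. Any yaw may be grasped. Absent in some runs. It lies on the bench at first.
- small_mould_center (a point): middle of the small white mould block, 36 mm (its x) by 50 mm (its y) by 34 mm high, 0.28 kg, with a bored hole on top; this point is 17 mm above its underside. Grip it across its 36 mm. Absent in some runs.
- long_mould_center (a point): middle of the long white mould block, 45 mm (its x) by 100 mm (its y) by 30 mm high, 0.74 kg, with a cavity on top; this point is 15 mm above its underside. Grip it across its 45 mm. Absent in some runs.
- rack: wooden mould rack fixed to the bench, 136 (x) by 216 mm (y), board 8 mm thick, with three places side by side along y, framed by strips 6 mm high (tops 14 mm above the bench) with 30 mm finger gaps in the middle of the long sides, and an outline tag in front; origin: centre of its underside. The place at y = +73 mm is filled by a fixed mould plate with four pins (42 mm above the bench).
- slot_small (a point): centre of the floor (8 mm above the bench) of the small block's place on the rack: 58 mm along the rack's x by 44 mm along its y. Same axes as the rack. The block lies in it with its 50 mm length (its own y) along this x; either way round.
- slot_long (a point): centre of the floor (8 mm above the bench) of the long block's place on the rack: 108 mm along the rack's x by 53 mm along its y. The block lies in it with its 100 mm length (its own y) along this x; either way round.
- flat_disc: bystander: thin round pale green disc, 42 mm across and 11 mm high, loose; not one of the knobs; leave it alone.
- cutters: bystander: end cutters with red handles, 162 mm long, loose; leave alone.
- blank: bystander: flat oblong snap-hook blank, 49 by 100 by 11 mm, loose; leave alone.

How it is judged (in metres and radians):
On the way, in this order (a step that is already met when the one before it is completed fails the run):
1. all the knobs present lie at rest inside the tub, let go (x of knob_0_center in the frame of tub_in between -0.064 and 0.064 m and y of knob_0_center in the frame of tub_in between -0.087 and 0.087 m and z of knob_0_center in the frame of tub_in between -0.01 and 0.06 m and linear speed of each of knob_0, knob_1, knob_2, knob_3, knob_4 below 0.03 m/s and contact force between each of knob_0, knob_1, knob_2, knob_3, knob_4 and the fingers below 0.05 N and x of knob_1_center in the frame of tub_in between -0.064 and 0.064 m and y of knob_1_center in the frame of tub_in between -0.087 and 0.087 m and z of knob_1_center in the frame of tub_in between -0.01 and 0.06 m and x of knob_2_center in the frame of tub_in between -0.064 and 0.064 m and y of knob_2_center in the frame of tub_in between -0.087 and 0.087 m and z of knob_2_center in the frame of tub_in between -0.01 and 0.06 m and x of knob_3_center in the frame of tub_in between -0.064 and 0.064 m and y of knob_3_center in the frame of tub_in between -0.087 and 0.087 m and z of knob_3_center in the frame of tub_in between -0.01 and 0.06 m and x of knob_4_center in the frame of tub_in between -0.064 and 0.064 m and y of knob_4_center in the frame of tub_in between -0.087 and 0.087 m and z of knob_4_center in the frame of tub_in between -0.01 and 0.06 m), for 0.3 s.
2. the lid is shut (value of joint lid below 0.05 rad), for 0.2 s.
3. the scanner is held still over the label for a second, aimed at it (value of joint lid below 0.05 rad and z of label in the frame of scanner_window between -0.15 and -0.04 m and x of label in the frame of scanner_window between -0.015 and 0.015 m and y of label in the frame of scanner_window between -0.015 and 0.015 m and angle between the z axis of scanner_window and the z axis of label, either way round below 0.2 rad and angle between the x axis of scanner_window and the y axis of label, either way round below 0.26 rad and linear speed of scanner below 0.02 m/s and angular speed of scanner below 0.15 rad/s), for 1 s.
At the end, for the whole second after the job is handed in: Knobs at rest in the tub, lid shut (0.05 rad); scanner upright in its cradle (12 mm of its centre, foot 8 mm of the floor, 0.12 rad); each mould block present flat in its own place (10 mm of its centre, 0.15 rad, on the board to 4 mm) (all of step 1 and value of joint lid below 0.05 rad and horizontal distance between scanner_center and cradle below 0.012 m and z of scanner_window in the frame of cradle below 0.016 m and angle between scanner_window's own z axis and vertical below 0.12 rad and linear speed of each of scanner, small_mould, long_mould below 0.03 m/s and horizontal distance between small_mould_center and slot_small below 0.01 m and angle between the y axis of small_mould_center and the x axis of slot_small, either way round below 0.15 rad and angle between each of small_mould_center, long_mould_center's own z axis and vertical below 0.06 rad and z of small_mould_center in the frame of slot_small below 0.021 m and horizontal distance between long_mould_center and slot_long below 0.01 m and angle between the y axis of long_mould_center and the x axis of slot_long, either way round below 0.15 rad and z of long_mould_center in the frame of slot_long below 0.019 m); the robot touches nothing.
It fails at once if a knob is dropped into the tub (let go so high that it falls at over 0.5 m/s while 25 mm or more above the floor) (((x of knob_0_center in the frame of tub_in between -0.064 and 0.064 m and y of knob_0_center in the frame of tub_in between -0.087 and 0.087 m and z of knob_0_center in the frame of tub_in between -0.01 and 0.09 m) and z of knob_0_center in the frame of tub_in above 0.025 m and linear speed of knob_0 above 0.5 m/s and contact force between knob_0 and the fingers below 0.05 N) or ((x of knob_1_center in the frame of tub_in between -0.064 and 0.064 m and y of knob_1_center in the frame of tub_in between -0.087 and 0.087 m and z of knob_1_center in the frame of tub_in between -0.01 and 0.09 m) and z of knob_1_center in the frame of tub_in above 0.025 m and linear speed of knob_1 above 0.5 m/s and contact force between knob_1 and the fingers below 0.05 N) or ((x of knob_2_center in the frame of tub_in between -0.064 and 0.064 m and y of knob_2_center in the frame of tub_in between -0.087 and 0.087 m and z of knob_2_center in the frame of tub_in between -0.01 and 0.09 m) and z of knob_2_center in the frame of tub_in above 0.025 m and linear speed of knob_2 above 0.5 m/s and contact force between knob_2 and the fingers below 0.05 N) or ((x of knob_3_center in the frame of tub_in between -0.064 and 0.064 m and y of knob_3_center in the frame of tub_in between -0.087 and 0.087 m and z of knob_3_center in the frame of tub_in between -0.01 and 0.09 m) and z of knob_3_center in the frame of tub_in above 0.025 m and linear speed of knob_3 above 0.5 m/s and contact force between knob_3 and the fingers below 0.05 N) or ((x of knob_4_center in the frame of tub_in between -0.064 and 0.064 m and y of knob_4_center in the frame of tub_in between -0.087 and 0.087 m and z of knob_4_center in the frame of tub_in between -0.01 and 0.09 m) and z of knob_4_center in the frame of tub_in above 0.025 m and linear speed of knob_4 above 0.5 m/s and contact force between knob_4 and the fingers below 0.05 N)).
It fails at once if a knob is pressed against the tub with more than 20 N (contact force between any of knob_0, knob_1, knob_2, knob_3, knob_4 and tub above 20 N).
It fails at once if the scanner is dropped or laid over (tilt over 1 rad) (angle between scanner_window's own z axis and vertical above 1 rad).
It fails at once if a bystander is moved more than 30 mm (distance of any of flat_disc, cutters, blank from where it was at the start of the episode above 0.03 m).
Of knob_0, knob_1, knob_2, knob_3, knob_4 only 3 to 4 are there at a start; the rules pass over those that are not, and their reading is None.
Of small_mould, long_mould only 1 to 2 are there at a start; the rules pass over those that are not, and their reading is None.
At some moment in a run one of knob_0, knob_1, knob_2, knob_3, knob_4, small_mould may be knocked a few centimetres aside while the robot is not near it.
It also fails if it takes over 210 s, if anything falls off the work surface, if the arm or the gripper's body presses on something with over 40 N, if the wrist force passes 120 N, or if a joint passes its speed limit or range.

ROBOT

A 6-joint arm with a two-finger parallel gripper is mounted at the origin on a cart in front of the work surface, level with it; the furniture and walls round the work are solid. World frame = base frame: x ahead of the robot, y to its left, z up, the work surface at z = 0. Lengths are in m, angles in degrees, forces in N, time in s.
With the tool pointing down it reaches from about 0.4 to 0.825 m from the base axis. Payload 7 kg.
Tool frame: the origin (TCP) lies midway between the tips of the shut fingers; the grasp point (between the pads) lies 19 mm behind it; z points along the fingers, y is the direction in which the jaws open and shut (so a half turn about z gives the same grasp; the last joint's range is limited). The gripper opens to 88 mm and grips with 3 to 60 N. Pads are 19 mm wide; open, the fingers measure 130 mm over their backs; the gripper's body (78 mm by 193 mm) begins 47 mm behind the grasp point.
Start: joints at [89.616, 20.546, 0.682, 0, -70.136, -16.507], TCP at [0.196, 0.646, 0.193] pointing down, gripper open.
Joint ranges: [-176.03, 176.03], [-82.01, 121.73], [-58.28, 71.71], [-173.87, 95.51], [-174.79, -0.11], [-173.66, 173.66]. Speed limits (degrees/s): [136.94, 136.94, 172.46, 180, 180, 180].

INTERFACE

Orientations are given as a 3x3 rotation matrix whose columns are the frame's x, y, z axes.
In Python, from rig import robot gives the robot as it stands. Calls block until the motion is done:
- robot.goto(position, orientation): joint-space move of the TCP to a pose.
- robot.servo_line(position, ori=None, speed=0.15): straight line of the TCP; ori=None keeps the orientation; speed is the mean speed in m/s.
- robot.movej(angles): joint-space move.
- robot.move_gripper(opening): opening from 0.0 (shut) to 1.0 (fully open); the grip force is fixed at half the most; returns when the fingers have stopped.
- robot.dwell(seconds).
- robot.ik(position, orientation): joint angles nearest the present ones, or None.
- robot.grab_frame(name): name is "scene" or "side" or "wrist"; returns (picture, depth): 400x640x3 uint8, red, green, blue; 400x640 float32, m along the optical axis (not along the pixel's ray), 0 where there is no reading.
- robot.camera_info(name): a dict with "vfov" (degrees; the focal length in pixels is half the picture's height over the tangent of half this angle, whatever the lens; pixels are square), "cx", "cy" (the principal point, pixels), "view" (4x4, takes a point from world to camera coordinates); the wrist camera has in their place "T_tool_cam" (4x4, takes a point from camera to tool coordinates, whose origin is the TCP and whose axes are the flange's). Camera axes: x right, y down, z forward; pixel columns grow to the right and rows downward; lengths in m; the calibration is good to about 2 mm. The wrist camera is an equidistant fisheye: a pixel r from the principal point sees the ray r / f radians off the axis. A picture is of the moment at which its call begins: read the wrist's pose just before it. camera_info takes no time and is no camera call.
A pose or a line that the arm cannot do raises robot.Unreachable and nothing moves.
- robot.job_done(): hands the job in, once; it reports no verdict.
Readings, each from a call of its own:
- robot.read_t(): time.
- robot.read_qpos(): joint angles.
- robot.read_qvel(): joint speeds.
- robot.read_effort(): joint torques, N m.
- robot.read_position(): TCP position.
- robot.read_tcp_rot(): TCP orientation.
- robot.read_force(): force on the tool from outside, world axes, zero at the start.
- robot.read_ft_torque(): the same for the moment, N m.
- robot.read_grip_width(): opening from 0.0 (shut) to 1.0 (fully open).
Only numpy, scipy, OpenCV 4.12 (cv2) and the standard library are available. Lean on these libraries where they do the work, as an engineer would, in place of code of your own. Each camera call takes 0.05 s, during which the arm holds its last target. There are 200 camera calls.

## Working session

There is one attempt and no reset: what is moved stays moved. The work goes in short steps, each a Python script; the robot and the scene stay as the last script left them, time stands still between calls to the robot, and variables do not carry over. Pictures are saved under pics/ and viewed, about 12 in all and at most 16, crops included, and the job is handed in when it is done.

```bash
mkdir -p pics; ls; cat > h.py <<'E'
import numpy as np, cv2
from rig import robot
def save(n,im): cv2.imwrite(f'pics/{n}.png',im[...,::-1])
def cloud(cam):
    im,d=robot.grab_frame(cam); i=robot.camera_info(cam)
    f=200/np.tan(np.radians(i['vfov'])/2); V=np.linalg.inv(np.array(i['view']))
    v,u=np.mgrid[0:400,0:640]
    P=np.stack([(u-i['cx'])/f*d,(v-i['cy'])/f*d,d],-1)@V[:3,:3].T+V[:3,3]
    P[d==0]=np.nan
    return im,d,P
E
python3 - <<'E'
from h import *
for c in('scene','side'):
    im,d,P=cloud(c); save(c+'0',im); np.savez(c+'0',im=im,d=d,P=P)
    i=robot.camera_info(c); print(c,i['vfov'],i['cx'],i['cy'],np.round(np.linalg.inv(np.array(i['view'])),3).tolist())
i=robot.camera_info('wrist');print(i)
E
```

```text
pics
scene 47.521759000506 334.58545674527284 203.15799875644745 [[-0.509, -0.639, 0.577, -0.255], [-0.861, 0.387, -0.33, 0.456], [-0.012, -0.665, -0.747, 1.127], [0.0, 0.0, 0.0, 1.0]]
side 50.505784742041186 323.97825645297894 200.60705578025676 [[0.859, -0.32, 0.401, 0.07], [-0.513, -0.534, 0.672, -0.772], [-0.001, -0.782, -0.623, 0.817], [0.0, 0.0, 0.0, 1.0]]
{'vfov': 65.70646984690485, 'cx': 316.59578037262577, 'cy': 200.6215517453027, 'T_tool_cam': array([[-4.86713682e-04, -9.63242502e-01, -2.68632921e-01,
         7.27167120e-02],
       [ 9.99999833e-01, -3.84712000e-04, -4.32347053e-04,
         1.44041787e-04],
       [ 3.13108749e-04, -2.68633086e-01,  9.63242528e-01,
        -1.91534438e-01],
       [ 0.00000000e+00,  0.00000000e+00,  0.00000000e+00,
         1.00000000e+00]])}
```

View pics/scene0.png

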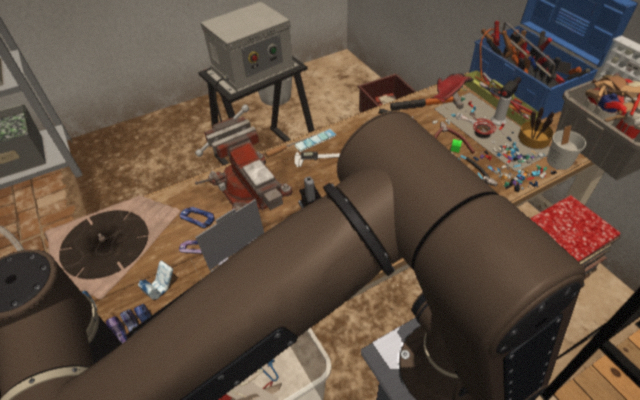

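View pics/side0.png

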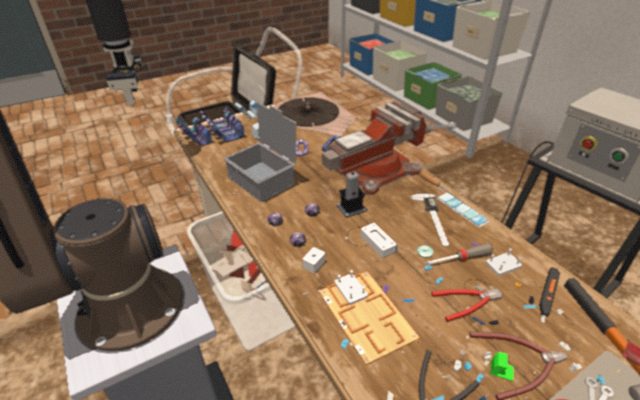

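Side view: tub at about (262,165) with the lid open, knobs at (276,218), (312,209) and (298,239), scanner in its cradle at (351,195), small mould at (313,259), long mould at (379,238), rack at (367,313), disc at (425,252). In the scene view the arm blocks most of the bench. Next I'll convert the side view into a top-down view.

```bash
python3 - <<'E'
from h import *
z=np.load('side0.npz'); P=z['P'];im=z['im']
for n,(u,v) in dict(k1=(276,217),k2=(312,208),k3=(298,238),small=(313,257),long=(379,238),rack=(365,313),disc=(425,251),scan=(351,178),tub=(262,180),lid=(280,130),bench=(330,230),cut=(470,298),vise=(360,150)).items(): print(n,P[v,u].round(3))
# orthographic map x0.3..1.0 , y -0.5..0.7, 600px/m
o=np.zeros((480,720,3),np.uint8);H=np.full((480,720),-1.)
i=im.reshape(-1,3);p=P.reshape(-1,3);ok=np.isfinite(p).all(1)&(p[:,2]>-.02)&(p[:,2]<.3)
for c,q in zip(i[ok],p[ok]):
    r=int((1.0-q[0])*600);k=int((.6-q[1])*600)
    if 0<=r<480 and 0<=k<720 and q[2]>H[r,k]: 
        o[r:r+3,k:k+3]=c;H[r,k]=q[2]
for t in np.arange(.3,1,.1): cv2.putText(o,f'{t:.1f}',(0,int((1-t)*600)),0,.35,(255,255,0))
for t in np.arange(-.5,.6,.1): cv2.putText(o,f'{t:.1f}',(int((.6-t)*600),475),0,.35,(255,255,0))
save('ortho0',o)
E
```

```text
k1 [0.425 0.095 0.02 ]
k2 [0.535 0.078 0.019]
k3 [ 0.438 -0.015  0.02 ]
small [ 0.431 -0.112  0.036]
long [ 0.627 -0.129  0.021]
rack [ 0.459 -0.303  0.008]
disc [ 0.711 -0.222  0.007]
scan [0.635 0.027 0.123]
tub [0.438 0.207 0.077]
lid [0.549 0.298 0.17 ]
bench [ 0.54  -0.016  0.002]
cut [ 0.704 -0.392  0.   ]
vise [0.736 0.13  0.128]
```

View pics/ortho0.png

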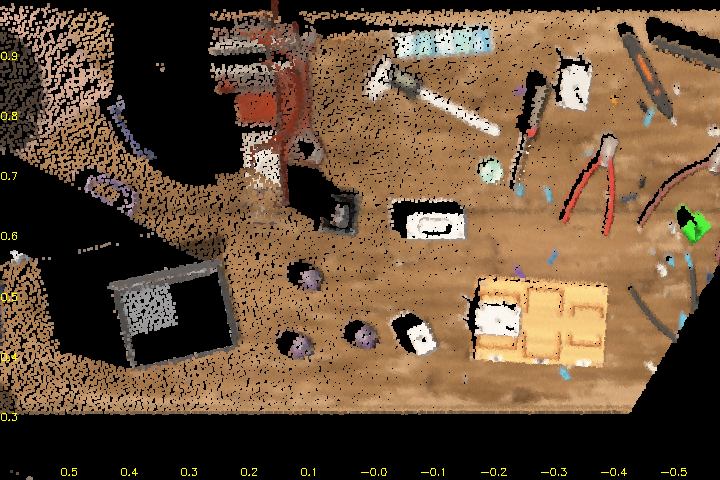

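The top-down map shows three knobs, both moulds, the rack, the tub and the scanner. I'll move over the bench and use the wrist camera to refine positions and check the hidden areas behind the tub and vise.

```bash
cat >> h.py <<'E'
from scipy.spatial.transform import Rotation as Ro
D0=np.diag([1.,-1.,-1.])
def down(yaw=0): # tool down, jaw axis (tool y) along world direction yaw+90deg (mod 180); yaw in deg
    return Ro.from_euler('z',yaw,degrees=True).as_matrix()@D0
def wcloud():
    p=np.array(robot.read_position());R=np.array(robot.read_tcp_rot())
    im,d=robot.grab_frame('wrist');i=robot.camera_info('wrist');T=np.array(i['T_tool_cam'])
    f=200/np.tan(np.radians(i['vfov'])/2)
    v,u=np.mgrid[0:400,0:640];x=u-i['cx'];y=v-i['cy'];r=np.hypot(x,y)+1e-9;th=r/f
    ray=np.stack([x/r*np.tan(th),y/r*np.tan(th),np.ones_like(r)],-1)
    P=(ray*d[...,None])@T[:3,:3].T+T[:3,3]; P[d==0]=np.nan
    return im,d,P@R.T+p
def ortho(clouds,x0,x1,y0,y1,s):
    h,w=int((x1-x0)*s),int((y1-y0)*s);o=np.zeros((h,w,3),np.uint8);H=np.full((h,w),-1.)
    for im,P in clouds:
        i=im.reshape(-1,3);p=P.reshape(-1,3);ok=np.isfinite(p).all(1)&(p[:,2]>-.02)&(p[:,2]<.32)
        i=i[ok];p=p[ok];a=np.argsort(p[:,2]);i=i[a];p=p[a]
        r=((x1-p[:,0])*s).astype(int);k=((y1-p[:,1])*s).astype(int)
        ok=(r>=0)&(r<h-1)&(k>=0)&(k<w-1);r,k,i,p=r[ok],k[ok],i[ok],p[ok]
        for dr in(0,1):
            for dk in(0,1):
                m=p[:,2]>=H[r+dr,k+dk]-.003
                o[(r+dr)[m],(k+dk)[m]]=i[m];H[(r+dr)[m],(k+dk)[m]]=p[m,2]
    return o,H
E
python3 - <<'E'
from h import *
C=[]
for n,p in enumerate([(.5,.25,.33),(.47,.03,.33),(.47,-.22,.33)]):
    robot.goto(p,down(0)); im,d,P=wcloud(); C.append((im,P)); save(f'w{n}',im)
    print(robot.read_t(),robot.read_qpos())
np.savez('w0',im=[c[0] for c in C],P=[c[1] for c in C])
o,H=ortho(C,.3,.9,-.45,.55,750); np.savez('o1',o=o,H=H)
for t in np.arange(.3,.9,.1): cv2.putText(o,f'{t:.1f}',(0,int((.9-t)*750)),0,.35,(255,255,0))
for t in np.arange(-.4,.6,.1): cv2.putText(o,f'{t:.1f}',(int((.55-t)*750),445),0,.35,(255,255,0))
save('ortho1',o)
im,d,P=cloud('scene');save('scene1',im);np.savez('scene1',im=im,d=d,P=P)
E
```

```text
2.025 [ 4.67008698e+01  6.22435706e+00 -6.60815503e-01 -1.12738292e-02
 -8.31558176e+01  4.33490721e+01]
2.9667 [ 2.77429852e+01 -2.79932132e+00 -9.99285200e+00 -4.53957827e-03
 -8.28116839e+01  6.22867197e+01]
4.0 [-3.26466897e+00  2.12748974e+00 -5.09817080e+00 -1.09446877e-02
 -8.27788879e+01  9.33417343e+01]
```

View pics/ortho1.png

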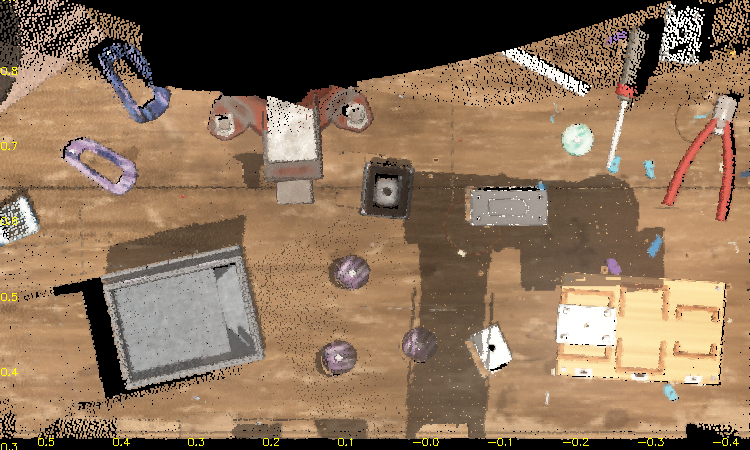

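View pics/scene1.png

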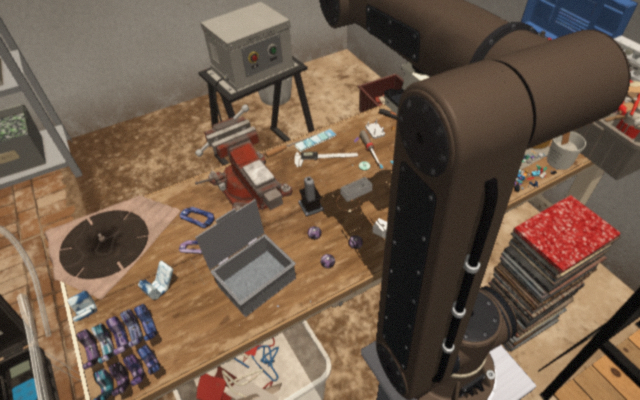

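The merged view shows three knobs at about (0.53,0.09), (0.42,0.11) and (0.435,0.00). The small mould is near (0.43,-0.09), the long mould near (0.62,-0.11), and the tub is yawed. The regions that were hidden hold no fourth knob. Next I'll measure with height masks.

```bash
cat >> h.py <<'E'
def blobs(o,H,zlo,zhi,win,x1,y1,s,amin=40,sat=None):
    m=((H>zlo)&(H<zhi)).astype(np.uint8)
    xa,xb,ya,yb=win;M=np.zeros_like(m)
    r0,r1,k0,k1=[max(0,int(q)) for q in((x1-xb)*s,(x1-xa)*s,(y1-yb)*s,(y1-ya)*s)]
    M[r0:r1,k0:k1]=m[r0:r1,k0:k1]
    M=cv2.morphologyEx(M,cv2.MORPH_CLOSE,np.ones((3,3)))
    out=[]
    for c in cv2.findContours(M,cv2.RETR_EXTERNAL,cv2.CHAIN_APPROX_NONE)[0]:
        if cv2.contourArea(c)<amin: continue
        # metric points (x,y)
        q=np.stack([x1-(c[:,0,1]+.0)/s,y1-(c[:,0,0]+.0)/s],-1).astype(np.float32)
        (cx,cy),(w,h),_=cv2.minAreaRect(q);b=cv2.boxPoints(cv2.minAreaRect(q))
        e=b[1]-b[0];e2=b[2]-b[1]; L=e if np.hypot(*e)>np.hypot(*e2) else e2
        a=np.degrees(np.arctan2(L[1],L[0]))%180
        out.append((round(cx,4),round(cy,4),round(max(w,h),4),round(min(w,h),4),round(a,1)))
    return out
E
python3 - <<'E'
from h import *
z=np.load('o1.npz');o,H=z['o'],z['H'];A=(.9,.55,750)
f=lambda n,*a,**k:print(n,*blobs(o,H,*a,*A,**k),sep='\n  ')
f('knobs',.006,.03,(.38,.58,-.03,.16))
f('small',.025,.04,(.38,.5,-.16,-.05))
f('long',.022,.04,(.56,.7,-.2,-.04))
f('tub rim',.07,.095,(.35,.6,.2,.5))
f('cradle',.045,.075,(.55,.72,0,.12))
f('cradle low',.02,.075,(.55,.72,0,.12))
f('scanner top',.1,.14,(.55,.72,0,.12))
f('rack',.005,.06,(.37,.55,-.42,-.16))
f('plate',.018,.06,(.37,.55,-.42,-.16),amin=10)
# rack board: wood colour mask in slots: inner floor vs strips via height
for n,P in(('fl',(.45,-.29)),('fl2',(.45,-.36)),('bench',(.45,.06)),('felt',(.46,.33))):
    r,k=int((.9-P[0])*750),int((.55-P[1])*750);print(n,np.median(H[r-4:r+5,k-4:k+5]))
f('strips',.0115,.0175,(.37,.55,-.42,-.16),amin=15)
c=o[340:400,540:740];cv2.imwrite('pics/rack.png',cv2.resize(o[260:400,540:740],None,fx=4,fy=4,interpolation=0)[...,::-1])
E
```

```text
knobs
  (0.4247, 0.0987, 0.0467, 0.044, np.float32(90.0))
  (0.4413, -0.0073, 0.0453, 0.0427, np.float32(0.0))
  (0.5373, 0.0807, 0.048, 0.0453, np.float32(90.0))
small
  (0.4362, -0.1045, 0.0549, 0.0426, np.float32(25.2))
long
  (0.6233, -0.1273, 0.104, 0.0467, np.float32(90.0))
tub rim
  (0.4706, 0.3055, 0.1938, 0.1452, np.float32(102.4))
cradle
  (0.6463, 0.0344, 0.0682, 0.0588, np.float32(174.3))
cradle low
  (0.6463, 0.0344, 0.0682, 0.0588, np.float32(174.3))
scanner top
  (0.6447, 0.0347, 0.036, 0.0307, np.float32(0.0))
rack
  (0.4615, -0.3027, 0.2335, 0.1638, np.float32(79.6))
plate
  (0.4671, -0.2305, 0.0796, 0.0525, np.float32(86.4))
fl 0.007503709380291712
fl2 0.007736599746341999
bench -0.00027342179128114763
felt 0.007638928710172299
strips
  (0.4305, -0.2285, 0.0715, 0.022, np.float32(87.6))
  (0.4328, -0.376, 0.0576, 0.021, np.float32(85.7))
  (0.4247, -0.3035, 0.0685, 0.0469, np.float32(84.7))
  (0.4829, -0.3783, 0.059, 0.0219, np.float32(87.0))
  (0.5038, -0.2342, 0.0747, 0.0237, np.float32(83.5))
  (0.4994, -0.3077, 0.0663, 0.0465, np.float32(85.4))
```

View pics/w2.png

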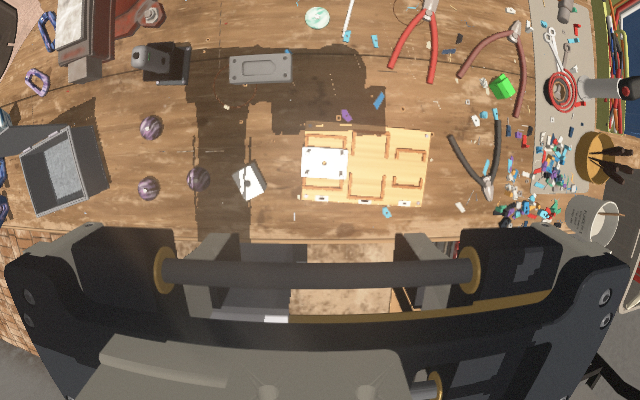

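```bash
python3 - <<'E'
from h import *
z=np.load('w0.npz');im,P=z['im'][0],z['P'][0]
p=P.reshape(-1,3);p=p[np.isfinite(p).all(1)]
c=np.array([.468,.304])
for a in (11.,):
  for it in range(3):
    R=Ro.from_euler('z',a,degrees=True).as_matrix()[:2,:2]
    q=(p[:,:2]-c)@R; zz=p[:,2]; rim=(zz>.076)&(zz<.084)
    res={}
    for n,ax,sg,v in(('-x',0,-1,67.5),('-y',1,-1,90),('+y',1,1,90)):
        v=v/1e3; m=rim&(abs(q[:,ax]-sg*v)<.02)&(abs(q[:,1-ax])<.055)
        A=q[m]; s=np.polyfit(A[:,1-ax],A[:,ax],1); d=A[:,ax]-np.polyval(s,A[:,1-ax])
        res[n]=(np.degrees(np.arctan(s[0])),s[1],d.std(),m.sum()); print(n,np.round(res[n],4))
    da=np.mean([-res['-x'][0],res['-y'][0],res['+y'][0]])
    off=np.array([res['-x'][1]+.0655,(res['-y'][1]+res['+y'][1])/2])
    c=c+R@off; a+=da; print(c,a)
# lid
q=(p[:,:2]-c)@Ro.from_euler('z',a,degrees=True).as_matrix()[:2,:2]
m=(p[:,2]>.1)&(p[:,2]<.24)&(abs(q[:,1])<.1)&(q[:,0]>.03)&(q[:,0]<.16)
print(m.sum(),[ (h,np.median(q[m&(abs(p[:,2]-h)<.01),0]).round(4)) for h in(.12,.15,.18,.21)])
z2=np.load('side0.npz')['P'].reshape(-1,3); z2=z2[np.isfinite(z2).all(1)]
q=(z2[:,:2]-c)@Ro.from_euler('z',a,degrees=True).as_matrix()[:2,:2]
m=(z2[:,2]>.1)&(z2[:,2]<.24)&(abs(q[:,1])<.1)&(q[:,0]>.03)&(q[:,0]<.16)
print(m.sum(),[ (h,np.median(q[m&(abs(z2[:,2]-h)<.01),0]).round(4)) for h in(.12,.15,.18,.21)],z2[m,2].max())
E
```

```text
-x [-1.5491e+00 -6.2800e-02  2.7000e-03  3.6300e+02]
-y [ 1.745e+00 -8.830e-02  2.500e-03  4.070e+02]
+y [1.5023e+00 9.0700e-02 2.6000e-03 3.4300e+02]
[0.47041421 0.30568689] 12.598784165244336
-x [ 9.72e-02 -6.55e-02  2.60e-03  3.62e+02]
-y [ 1.20e-01 -8.93e-02  2.50e-03  4.10e+02]
+y [-1.179e-01  8.950e-02  2.600e-03  3.440e+02]
[0.47039615 0.30576352] 12.567114828972896
-x [ 6.57e-02 -6.55e-02  2.60e-03  3.62e+02]
-y [ 1.766e-01 -8.940e-02  2.500e-03  4.110e+02]
+y [-8.64e-02  8.94e-02  2.60e-03  3.44e+02]
[0.47039729 0.30575925] 12.575265962777966
1286 [(0.12, np.float64(0.075)), (0.15, np.float64(0.0767)), (0.18, np.float64(0.0785)), (0.21, np.float64(0.0822))]
1382 [(0.12, np.float64(0.0734)), (0.15, np.float64(0.0754)), (0.18, np.float64(0.0771)), (0.21, np.float64(0.0789))] 0.236210613804273
```

The tub is at (0.4704, 0.3058) with yaw 12.6°, and all three walls agree. I'll pick the knobs now.

```bash
cat >> h.py <<'E'
TUB=np.array([.4704,.3058]);TY=12.6
def tub(x,y): return TUB+Ro.from_euler('z',TY,degrees=True).as_matrix()[:2,:2]@[x,y]
def look(c,r,zlo,zhi,amin=60):
    im,d,P=wcloud();s=1000
    o,H=ortho([(im,P)],c[0]-.15,c[0]+.15,c[1]-.2,c[1]+.2,s)
    b=blobs(o,H,zlo,zhi,(c[0]-r,c[0]+r,c[1]-r,c[1]+r),c[0]+.15,c[1]+.2,s,amin)
    return b,im,P
line=lambda x,y,z,R=None,s=.2: robot.servo_line([x,y,z],R,speed=s)
E
cat > knob.py <<'E'
import sys
from h import *
kx,ky,tx,ty=map(float,sys.argv[1:])
R=down(TY+180); T=tub(tx,ty)
robot.move_gripper(.75)
robot.goto([kx,ky,.17],R)
b,im,P=look((kx,ky),.05,.006,.03,300); print('seen',b)
assert len(b)==1
kx,ky=b[0][:2]
line(kx,ky,.06,R); line(kx,ky,.007,R,.08)
robot.move_gripper(0); w=robot.read_grip_width(); print('grip',w*88)
line(kx,ky,.17); print('lifted',robot.read_grip_width()*88)
if robot.read_grip_width()*88<34: raise SystemExit('lost')
line(*T,.17,R); line(*T,.05,R); line(*T,.0165,R,.04)
print('force',np.round(robot.read_force(),1))
robot.move_gripper(w+.09); robot.dwell(.2)
line(*T,.17,R,.1); print(robot.read_t())
b,im,P=look(tub(0,0),.12,.012,.045,200); print([ (np.round((Ro.from_euler('z',-TY,degrees=True).as_matrix()[:2,:2]@(np.array(q[:2])-TUB)),3),q[2:]) for q in b])
save('last',im)
E
python3 knob.py .537 .0807 .024 -.036
```

```text
seen [(0.5376, 0.0813, 0.0448, 0.0427, np.float32(102.5))]
grip 0.5783926897320285
lifted 0.7394949640734524lost
```

```bash
python3 - <<'E'
from h import *
robot.move_gripper(.75)
b,im,P=look((.5376,.0813),.1,.006,.03,300); print(b,robot.read_position(),robot.read_t())
save('miss',im)
E
```

```text
[(0.4506, -0.0022, 0.031, 0.024, np.float32(90.0)), (0.5371, 0.0821, 0.0446, 0.0407, np.float32(102.5)), (0.6223, 0.0374, 0.0654, 0.0252, np.float32(82.9))] [0.53760289 0.08131822 0.16999822] 12.4917
```

View pics/miss.png

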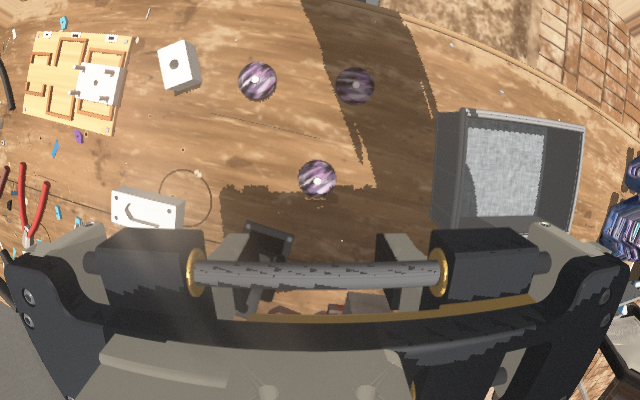

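```bash
python3 - <<'E'
from h import *
R=down(TY+180);k=(.5371,.0816)
line(*k,.06,R); line(*k,.007,R,.06); print(robot.read_position(),np.array(robot.read_tcp_rot()).round(3).tolist(),robot.read_force())
im,_=robot.grab_frame('wrist');i2,_=robot.grab_frame('side')
for w in(.6,.5,.45,.4): robot.move_gripper(w);print(w,robot.read_grip_width(),robot.read_force())
im3,_=robot.grab_frame('wrist')
save('dbg',np.vstack([np.hstack([im[120:330,160:480],im3[120:330,160:480]]),np.pad(cv2.resize(i2[150:290,220:433],None,fx=2,fy=2),((0,0),(0,640-426),(0,0)))]))
E
```

```text
[0.53740926 0.0817168  0.00728323] [[-0.976, -0.218, 0.0], [-0.218, 0.976, 0.0], [-0.001, 0.0, -1.0]] [ 0.3417285  -0.12654383 -0.18126673]
0.6 0.598950460269568 [-0.66052388  0.16616808  0.19929534]
0.5 0.5011851552740357 [ 0.01927276 -0.70223244  0.50190844]
0.45 0.44761529959778534 [ 0.31844137 -0.04947131  0.61197881]
0.4 0.4036455407748261 [-0.48482455 -0.95253774 -0.571347  ]
```

View pics/dbg.png

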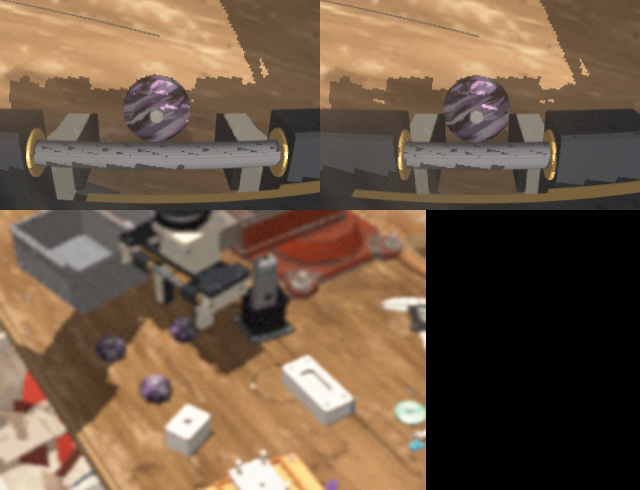

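The fingers seem offset from the knob. I'll measure the finger positions in the tool frame from both cameras.

```bash
python3 - <<'E'
from h import *
p=np.array(robot.read_position());R=np.array(robot.read_tcp_rot())
im,d,P=wcloud(); is_,ds,Ps=cloud('side')
print('w=',robot.read_grip_width())
for n,Q,I in(('wrist',P,im),('side',Ps,is_)):
    q=((Q.reshape(-1,3)-p)@R); c=I.reshape(-1,3).astype(int)
    for sg in(-1,1):
        m=np.isfinite(q).all(1)&(sg*q[:,1]>.014)&(sg*q[:,1]<.06)&(abs(q[:,0])<.04)&(q[:,2]<.03)&(q[:,2]>-.1)
        for z0 in np.arange(-.08,.02,.01):
            k=m&(abs(q[:,2]-z0)<.005)
            if k.sum()>8: print(n,sg,round(z0,3),k.sum(),'x',np.percentile(q[k,0],[2,50,98]).round(3),'y',np.percentile(q[k,1],[2,50,98]).round(3),c[k].mean(0).round())
E
```

```text
w= 0.39647376555488323
wrist -1 -0.08 292 x [-0.01  -0.003  0.003] y [-0.022 -0.02  -0.018] [80. 73. 67.]
wrist -1 -0.07 174 x [-0.009  0.011  0.011] y [-0.03  -0.024 -0.018] [111. 103.  93.]
wrist -1 -0.06 260 x [0.005 0.01  0.011] y [-0.032 -0.025 -0.018] [107. 100.  90.]
wrist -1 -0.05 316 x [0.002 0.01  0.011] y [-0.033 -0.024 -0.018] [113. 105.  95.]
wrist -1 -0.04 242 x [-0.004  0.01   0.011] y [-0.033 -0.022 -0.018] [100.  91.  82.]
wrist -1 -0.01 392 x [-0.012  0.004  0.016] y [-0.021 -0.017 -0.014] [86. 75. 76.]
wrist -1 -0.0 24 x [0.005 0.015 0.025] y [-0.023 -0.017 -0.014] [101.  81.  70.]
wrist -1 0.01 4241 x [-0.024  0.019  0.039] y [-0.059 -0.037 -0.015] [159. 123.  88.]
wrist 1 -0.08 293 x [-0.01  -0.003  0.003] y [0.017 0.019 0.021] [69. 65. 61.]
wrist 1 -0.07 172 x [-0.009  0.011  0.011] y [0.017 0.023 0.029] [110. 103.  94.]
wrist 1 -0.06 259 x [0.005 0.011 0.011] y [0.017 0.024 0.031] [106. 100.  91.]
wrist 1 -0.05 327 x [0.002 0.011 0.011] y [0.017 0.023 0.032] [112. 104.  95.]
wrist 1 -0.04 214 x [-0.005  0.01   0.011] y [0.017 0.022 0.033] [101.  93.  85.]
wrist
[... 803 characters left out ...]
 -1 -0.0 40 x [-0.038  0.003  0.039] y [-0.057 -0.024 -0.014] [89. 68. 52.]
side -1 0.01 248 x [-0.038  0.002  0.039] y [-0.058 -0.037 -0.015] [113.  83.  55.]
side 1 -0.08 16 x [0.005 0.012 0.015] y [0.019 0.026 0.038] [123. 113. 100.]
side 1 -0.07 15 x [0.007 0.011 0.014] y [0.017 0.022 0.038] [106.  97.  85.]
side 1 -0.06 14 x [0.001 0.01  0.014] y [0.017 0.024 0.034] [97. 90. 80.]
side 1 -0.05 23 x [-0.006  0.007  0.013] y [0.017 0.021 0.033] [71. 65. 60.]
side 1 -0.04 23 x [-0.007  0.008  0.013] y [0.018 0.021 0.035] [71. 64. 56.]
side 1 -0.0 24 x [-0.038  0.02   0.039] y [0.015 0.041 0.057] [145. 109.  74.]
side 1 0.01 144 x [-0.037  0.013  0.039] y [0.017 0.043 0.059] [135. 101.  68.]
```

Both cameras put the real fingertips about 35 mm behind the nominal TCP, which explains the miss: the fingers closed above the knob. I'll measure this properly in free air, with the gripper shut and open.

```bash
python3 - <<'E'
from h import *
line(.5371,.0816,.2)
for w in(0.02,.45,.75,1.):
    robot.move_gripper(w)
    p=np.array(robot.read_position());R=np.array(robot.read_tcp_rot())
    for n in('wrist','side'):
        Q=(wcloud() if n=='wrist' else cloud('side'))[2]
        q=(Q.reshape(-1,3)-p)@R; q=q[np.isfinite(q).all(1)]
        m=(abs(q[:,1])<.075)&(abs(q[:,0])<.02)&(q[:,2]<.04)&(q[:,2]>-.075)
        q=q[m];print(n,w,round(robot.read_grip_width(),3),m.sum(),'z tail',np.sort(q[:,2])[-8:].round(3)[::2],'z95',np.percentile(q[:,2],95).round(4),'x',np.percentile(q[:,0],[2,98]).round(3),'y',np.percentile(abs(q[:,1]),[2,98]).round(3))
E
```

```text
wrist 0.02 0.019 652 z tail [-0.035 -0.035 -0.034 -0.034] z95 -0.0375 x [0.006 0.011] y [0.001 0.007]
side 0.02 0.019 188 z tail [-0.037 -0.036 -0.035 -0.034] z95 -0.0375 x [-0.01   0.013] y [0.001 0.02 ]
wrist 0.45 0.448 2097 z tail [-0.034 -0.033 -0.033 -0.033] z95 -0.0381 x [-0.007  0.011] y [0.019 0.035]
side 0.45 0.447 242 z tail [-0.036 -0.036 -0.035 -0.034] z95 -0.0377 x [-0.008  0.014] y [0.019 0.038]
wrist 0.75 0.751 2427 z tail [-0.034 -0.034 -0.033 -0.033] z95 -0.038 x [-0.008  0.011] y [0.032 0.049]
side 0.75 0.749 253 z tail [-0.036 -0.036 -0.036 -0.035] z95 -0.037 x [-0.008  0.014] y [0.033 0.051]
wrist 1.0 0.999 2530 z tail [-0.033 -0.033 -0.033 -0.033] z95 -0.0369 x [-0.008  0.011] y [0.043 0.06 ]
side 1.0 1.0 261 z tail [-0.036 -0.036 -0.034 -0.033] z95 -0.0372 x [-0.009  0.014] y [0.044 0.062]
```

```bash
cat >> h.py <<'E'
TIP=.035  # real fingertips lie this far behind the reported TCP (measured); z below = tip height
line=lambda x,y,z,R=None,s=.2: robot.servo_line([x,y,z-TIP],R,speed=s)
goto=lambda x,y,z,R: robot.goto([x,y,z-TIP],R)
E
sed -i 's/robot.goto(\[kx,ky,.17\],R)/goto(kx,ky,.17,R)/; s/line(kx,ky,.007,R,.08)/line(kx,ky,.015,R,.06); print(np.round(robot.read_force(),1)); line(kx,ky,.007,R,.03); print(np.round(robot.read_force(),1))/' knob.py
python3 - <<'E'
from h import *
p=np.array(robot.read_position());R=np.array(robot.read_tcp_rot())
A=[wcloud()[2],cloud('side')[2]]
for Q in A:
    q=(Q.reshape(-1,3)-p)@R; q=q[np.isfinite(q).all(1)]
    m=(abs(q[:,1])<.13)&(abs(q[:,0])<.06)&(q[:,2]<-.03)&(q[:,2]>-.16);q=q[m]
    for z0 in np.arange(-.15,-.03,.01):
        k=abs(q[:,2]-z0)<.005
        if k.sum()>5: print(round(z0,3),k.sum(),'x',np.percentile(q[k,0],[1,50,99]).round(3),'y',np.percentile(q[k,1],[1,50,99]).round(3))
E
```

```text
-0.15 9670 x [0.021 0.025 0.027] y [-0.05  -0.016  0.016]
-0.14 31685 x [-0.012  0.025  0.039] y [-0.094  0.009  0.094]
-0.13 7555 x [-0.011  0.025  0.039] y [-0.091  0.015  0.09 ]
-0.12 21476 x [-0.027  0.029  0.039] y [-0.082  0.019  0.081]
-0.11 5869 x [-0.025  0.032  0.039] y [-0.084  0.005  0.084]
-0.1 1082 x [-0.028  0.012  0.039] y [-0.087 -0.047  0.086]
-0.09 584 x [-0.009  0.002  0.011] y [-0.049 -0.048  0.048]
-0.08 762 x [-0.011 -0.004  0.004] y [-0.048 -0.044  0.048]
-0.07 574 x [-0.01   0.011  0.012] y [-0.062 -0.043  0.061]
-0.06 635 x [-0.009  0.01   0.011] y [-0.06   0.043  0.059]
-0.05 700 x [-0.     0.01   0.012] y [-0.059 -0.044  0.059]
-0.04 558 x [-0.006  0.009  0.011] y [-0.059  0.043  0.059]
-0.15 140 x [-0.021  0.023  0.029] y [-0.051 -0.037  0.016]
-0.14 651 x [-0.034  0.015  0.04 ] y [-0.096 -0.051  0.096]
-0.13 189 x [-0.034  0.024  0.041] y [-0.096 -0.042  0.093]
-0.12 283 x [-0.033  0.031  0.041] y [-0.093  0.001  0.086]
-0.11 204 x [-0.035  0.032  0.041] y [-0.088 -0.062  0.087]
-0.1 72 x [-0.036  0.008  0.041] y [-0.089 -0.085  0.085]
-0.09 24 x [-0.009  0.011  0.013] y [0.048 0.052 0.066]
-0.08 54 x [-0.007  0.009  0.015] y [-0.064  0.046  0.066]
-0.07 69 x [-0.009  0.008  0.014] y [-0.063  0.045  0.064]
-0.06 64 x [-0.009  0.009  0.014] y [-0.061  0.044  0.06 ]
-0.05 64 x [-0.008  0.008  0.014] y [-0.06   0.     0.061]
-0.04 61 x [-0.01   0.008  0.013] y [-0.059 -0.045  0.063]
```

The body begins 66 mm behind the real tip, so a constant 35 mm tool offset explains everything. I'll retry with that correction.

```bash
python3 knob.py .537 .082 .024 -.036
```

```text
seen [(0.5369, 0.081, 0.0444, 0.0416, np.float32(105.9))]
[-0.6  0.9  0.8]
[ 0.2 -0.1 -1.3]
grip 41.72823272794683
lifted 41.74921919278351
force [-13.1  -3.   34.7]
30.4083
[(array([ 0.024, -0.035]), (0.0427, 0.0423, np.float32(100.3)))]
```

The placing force read 35 N, probably the gripper body on the far rim or hinge. From now on I'll lower in small steps with a force stop and a higher release.

```bash
python3 - <<'E'
s=open('knob.py').read()
s=s.replace("line(*T,.0165,R,.04)\n","line(*T,.027,R,.05); robot.dwell(.2); f0=np.array(robot.read_force())\nfor z in(.0245,.0225,.021,.0195,.0185):\n    line(*T,z,R,.02); df=np.array(robot.read_force())-f0; print(z,df.round(1))\n    if abs(df).max()>4: break\n")
open('knob.py','w').write(s)
E
python3 knob.py .4247 .0987 -.005 .036
```

```text
seen [(0.4244, 0.1, 0.0435, 0.0416, np.float32(105.3))]
[ 0.6 -0.4  0.1]
[-0.4 -0.6 -0.1]
grip 40.73212186387404
lifted 40.7079225336162
0.0245 [-0.   0.3  0.1]
0.0225 [ 0.4 -0.  -0.3]
0.021 [-0.   0.7 -0.4]
0.0195 [-0.3 -0.6  1.8]
0.0185 [-3.2 -1.6 10.9]
force [-3.3 -2.1 11.1]
41.8583
[(array([-0.006,  0.034]), (0.0432, 0.04, np.float32(104.0))), (array([ 0.022, -0.035]), (0.0447, 0.0417, np.float32(100.8)))]
```

View pics/last.png

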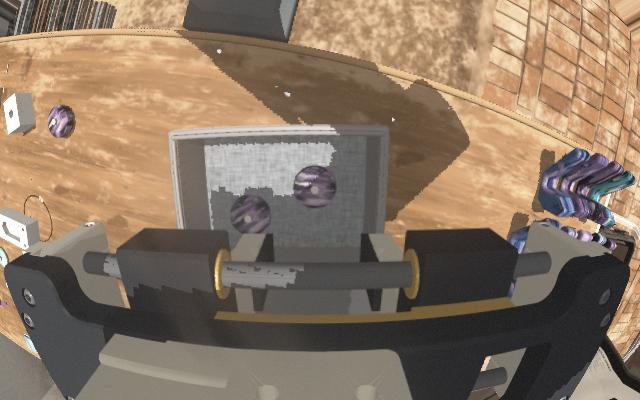

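Both knobs sit in the tub, at about (315,187) and (250,215). The contact near 0.019 comes from the gripper body on the rim, so I'll release the last knob at 0.021.

```bash
sed -i 's/,.0195,.0185)/)/' knob.py; python3 knob.py .4413 -.0073 -.038 -.036
```

```text
seen [(0.442, -0.0096, 0.0437, 0.04, np.float32(104.0))]
[ 0.3  0.5 -0.8]
[ 0.3  1.1 -0.4]
grip 41.368440952881784
lifted 41.665817843083154
0.0245 [0.2 0.3 1. ]
0.0225 [0.2 0.4 0.5]
0.021 [-1.1 -0.   0.3]
force [-0.7 -0.6 -0.4]
53.4583
[(array([-0.037, -0.036]), (0.0444, 0.035, np.float32(102.5))), (array([-0.009,  0.033]), (0.0451, 0.0389, np.float32(98.7))), (array([ 0.022, -0.034]), (0.0439, 0.0423, np.float32(100.0)))]
```

View pics/last.png

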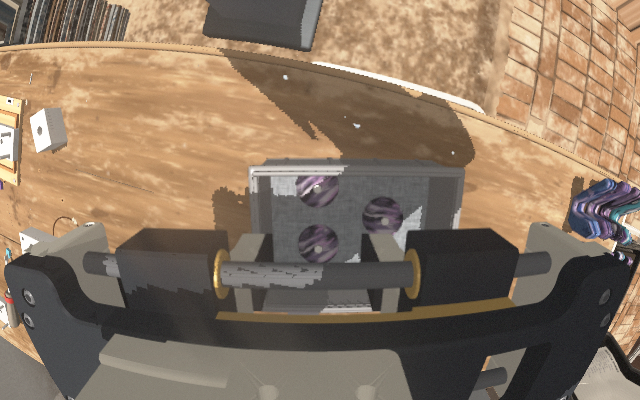

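All three knobs lie in the tub, at pixels (318,187), (382,215) and (320,243). I'll close the lid by pushing it from behind.

```bash
python3 - <<'E'
from h import *
R=down(TY+180)
p=tub(-.038,-.036); line(*p,.31,R); robot.move_gripper(0)
line(*tub(.125,0),.31,R,.25); line(*tub(.125,0),.19,R,.2)
print(robot.read_force())
for x in(.10,.08,.06,.04,.02,.005): line(*tub(x,0),.19,R,.1); print(x,np.round(robot.read_force(),1))
line(*tub(.005,0),.3,R); robot.dwell(1.5)
robot.goto([.47,-.1,.3],down(0)); im,d,P=cloud('side')
q=(P.reshape(-1,3)-[*TUB,0])@Ro.from_euler('z',TY,degrees=True).as_matrix(); m=(abs(q[:,1])<.07)&(q[:,2]>.03)
for x in(-.06,-.03,0,.03,.06): k=m&(abs(q[:,0]-x)<.01);print(x,k.sum(),np.median(q[k,2]).round(4))
# label centre: white on lid
w=m&(im.reshape(-1,3).min(1)>110)&(abs(q[:,0])<.06); print('label tub xy',q[w].mean(0),w.sum(),robot.read_t())
save('shut',im)
E
```

```text
[0.49031477 0.52004451 0.31188685]
0.1 [ 0.4 -0.4  0.1]
0.08 [-0.2  0.2 -0.3]
0.06 [ 0.   0.9 -0.3]
0.04 [0.6 0.6 1.1]
0.02 [0.9 0.6 1.2]
0.005 [0.  0.2 0.4]
-0.06 384 0.0682
-0.03 160 0.0843
0 157 0.0848
0.03 147 0.0843
0.06 135 0.0842
label tub xy [-0.00183094 -0.0021932   0.08440146] 907 64.2667
```

View pics/shut.png

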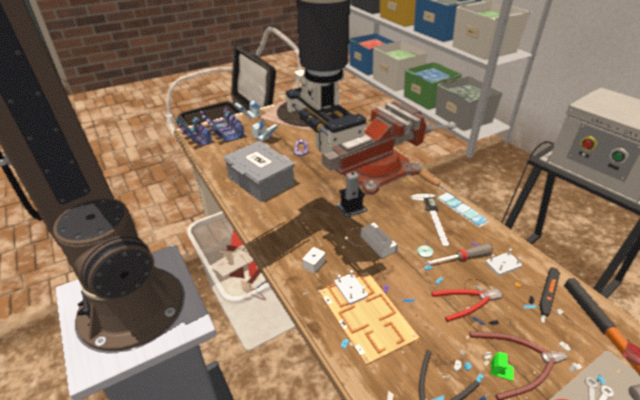

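The side view shows the lid shut and level at 0.084 m with the label visible at about (258,158). Next is the scanner; I'll take a close look first.

```bash
python3 - <<'E'
from h import *
z=np.load('o1.npz');H=z['H']
r0,r1,k0,k1=int((.9-.70)*750),int((.9-.59)*750),int((.55-.15)*750),int((.55+.08)*750)
S=H[r0:r1,k0:k1].copy(); yy=.55-(np.arange(k0,k1)/750); print('max h near vise side', S[:,yy>.07].max())
Z=np.load('side0.npz')['P'].reshape(-1,3);m=(abs(Z[:,0]-.645)<.05)&(abs(Z[:,1]-.105)<.04);print(np.nanmax(Z[m,2]))
robot.move_gripper(.7)
goto(.645,.035,.25,down(-3))
im,d,P=wcloud();o,H=ortho([(im,P)],.5,.8,-.15,.2,1000);A=(.8,.2,1000)
print('top',blobs(o,H,.115,.14,(.6,.7,-.01,.08),*A)); print('rim',blobs(o,H,.05,.07,(.6,.7,-.02,.09),*A)); print('all',blobs(o,H,.02,.14,(.59,.71,-.02,.1),*A))
print(robot.read_qpos())
l=tub(-.0005,0)
for y in(g:=[TY+90-3+3,TY-90]): q=robot.ik([*l,.245-.035],down(y)); print(y,q)
cv2.imwrite('pics/cr.png',cv2.resize(np.hstack([o,cv2.applyColorMap((np.clip(H,0,.14)*1800).astype(np.uint8),2)])[50:250,:],None,fx=1.1,fy=1.1)[...,::-1])
E
```

```text
max h near vise side 0.15344845849139865
0.15295921518787736
top [(0.6465, 0.035, 0.035, 0.028, np.float32(0.0))]
rim [(0.6464, 0.0347, 0.0668, 0.057, np.float32(173.2))]
all [(0.648, 0.0349, 0.0372, 0.0291, np.float32(175.9)), (0.6464, 0.0347, 0.0668, 0.057, np.float32(173.2))]
[ 2.03308554e+01  1.69845371e+01 -1.36873640e+00  1.93924311e-02
 -7.15465197e+01  6.66447701e+01]
102.6 [ 53.05230426   9.16682506 -12.47481604   0.         -68.3583589
 139.54769574]
-77.4 [ 53.05230426   9.16682506 -12.47481604   0.         -68.3583589
 -40.45230426]
```

View pics/cr.png

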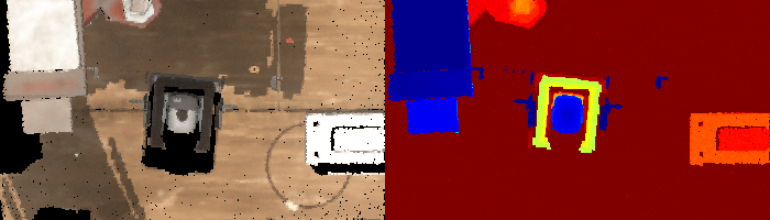

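The cradle is at (0.6464, 0.0347) with yaw about -6.8°, and the scanner is centred in it. I'll grasp it, lift, scan and return it.

```bash
python3 - <<'E'
from h import *
R=down(-6.5);c=(.6465,.035)
line(*c,.2,R); line(*c,.083,R,.08); print(np.round(robot.read_force(),1))
f0=np.array(robot.read_force()); robot.move_gripper(0); print('w',robot.read_grip_width()*88, np.round(np.array(robot.read_force())-f0,1))
line(*c,.16,R,.06); print('up',robot.read_grip_width()*88,np.round(np.array(robot.read_force())-f0,1)); line(*c,.243,R,.15)
l=tub(-.0005,0)
Rs=down(TY-90)
line(*l,.243,Rs,.1); robot.dwell(2.0); print(robot.read_t(),robot.read_position(),np.array(robot.read_tcp_rot()).round(3).tolist())
im,d,P=cloud('side')
q=P.reshape(-1,3);m=(np.hypot(q[:,0]-l[0],q[:,1]-l[1])<.035)&(q[:,2]>.1)&(q[:,2]<.26)
for h in(.17,.18,.19,.2,.22): k=m&(abs(q[:,2]-h)<.005);print(h,k.sum(),np.round(q[k,:2].mean(0)-l,3) if k.any() else '')
print('foot z',np.percentile(q[m,2],[1,5])); save('scan',im[60:260,160:480])
E
```

```text
[-0.8 -0.6  0.7]
w 25.880705394817152 [ 0.1  0.8 -0.2]
up 26.133191883162237 [ 0.7  0.4 -2.6]
76.5667 [0.46991833 0.30570681 0.20800278] [[0.218, -0.976, 0.0], [-0.976, -0.218, 0.0], [-0.0, -0.0, -1.0]]
0.17 15 [-0.005 -0.008]
0.18 38 [-0.007 -0.01 ]
0.19 39 [-0.006 -0.009]
0.2 49 [-0.006 -0.007]
0.22 34 [-0.006 -0.008]
foot z [0.17111431 0.17616042]
```

View pics/scan.png

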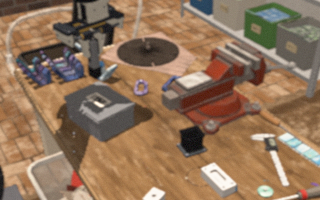

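The scanner hung still, vertical and centred over the label for 2 s (foot about 0.168, so roughly 83 mm from the label). I'll return it to the cradle.

```bash
python3 - <<'E'
from h import *
R=down(-6.5);c=(.6465,.035)
line(*c,.243,R,.1); line(*c,.16,R,.1); robot.dwell(.3); f0=np.array(robot.read_force())
for z in(.14,.125,.11,.1,.092,.087,.085,.084):
    line(*c,z,R,.04); df=np.array(robot.read_force())-f0; print(z,df.round(1))
    if abs(df).max()>12: break
robot.move_gripper(.45); robot.dwell(.3); line(*c,.25,R,.1)
im,d,P=wcloud();o,H=ortho([(im,P)],.5,.8,-.15,.2,1000);A=(.8,.2,1000)
print('top',blobs(o,H,.1,.15,(.6,.7,-.01,.08),*A),'toph',np.nanmax(H[110:200,130:200]));print('rim',blobs(o,H,.05,.07,(.6,.7,-.02,.09),*A))
# moulds from rack viewpoint
robot.move_gripper(.9)
goto(.46,-.2,.25,down(0)); im,d,P=wcloud();o,H=ortho([(im,P)],.35,.7,-.45,0,1000);B=(.7,0,1000)
print('small',blobs(o,H,.026,.04,(.38,.52,-.16,-.04),*B));print('long',blobs(o,H,.024,.04,(.56,.7,-.2,-.04),*B))
print(robot.read_t()); np.savez('rk',im=im,P=P)
s=H[150:310,160:430]; cv2.imwrite('pics/rackh.png',cv2.resize(np.vstack([o[150:310,160:430][...,::-1],cv2.applyColorMap((np.clip(s,0,.02)*12000).astype(np.uint8),2)]),None,fx=1.8,fy=1.8,interpolation=0))
E
```

```text
0.14 [ 0.2 -0.8  0.6]
0.125 [ 1.8 -1.3 -0.5]
0.11 [ 1.1  0.  -0.8]
0.1 [ 2.5 -1.7  0.3]
0.092 [ 1.4 -0.3  0.6]
0.087 [ 1.3 -0.2 -0.3]
0.085 [-0.1 -0.5  0.1]
0.084 [ 1.8  0.1 -0.3]
top [(0.647, 0.0341, 0.0341, 0.0274, np.float32(175.6))] toph 0.31999959955701135
rim [(0.6296, 0.0106, 0.0428, 0.0155, np.float32(156.0)), (0.637, 0.0585, 0.04, 0.013, np.float32(0.0)), (0.6685, 0.0325, 0.055, 0.025, np.float32(90.0))]
small [(0.4371, -0.1055, 0.053, 0.0392, np.float32(25.3))]
long [(0.6235, -0.128, 0.102, 0.047, np.float32(90.0))]
89.225
```

View pics/rackh.png

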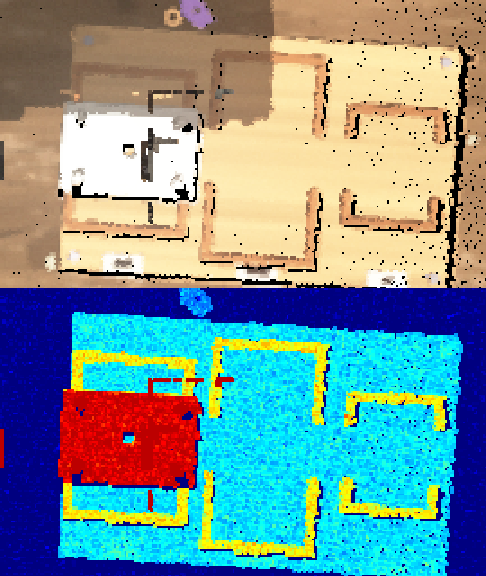

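The middle frame is the long slot and the right-hand frame is the small slot. I'll fit the strip rectangles and then place the small mould.

```bash
python3 - <<'E'
from h import *
z=np.load('rk.npz');im,P=z['im'],z['P'];p=P.reshape(-1,3);p=p[np.isfinite(p).all(1)]
m=(p[:,2]>.0115)&(p[:,2]<.017)
for n,(ya,yb,xa,xb) in dict(long=(-.3445,-.2705,.395,.53),small=(-.412,-.3465,.415,.505)).items():
    q=p[m&(p[:,1]>ya)&(p[:,1]<yb)&(p[:,0]>xa)&(p[:,0]<xb)][:,:2].astype(np.float32)
    # drop isolated points
    from scipy.spatial import cKDTree
    k=np.array([len(a) for a in cKDTree(q).query_ball_point(q,.003)]);q=q[k>4]
    r=cv2.minAreaRect(q);b=cv2.boxPoints(r);e=[b[1]-b[0],b[2]-b[1]];L=max(e,key=lambda v:np.hypot(*v))
    print(n,len(q),np.round(r[0],4),np.round(r[1],4),np.degrees(np.arctan2(L[1],L[0]))%180)
m=(p[:,2]>.004)&(p[:,2]<.011)&(p[:,1]<-.16)&(p[:,0]<.54)&(p[:,0]>.385)&(p[:,1]>-.425)
q=p[m][:,:2].astype(np.float32);k=np.array([len(a) for a in cKDTree(q).query_ball_point(q,.003)]);q=q[k>5]
r=cv2.minAreaRect(q);print('board',np.round(r[0],4),np.round(r[1],4),r[2])
E
```

```text
long 735 [ 0.4621 -0.3062] [0.0634 0.119 ] 176.49434
small 392 [ 0.458  -0.3774] [0.0546 0.0684] 175.40485
board [ 0.4627 -0.3031] [0.2175 0.148 ] 85.01243591308594
```

Slots: long at (0.462,-0.306), small at (0.458,-0.3775), yaw about -3.6°, and the sizes match. The fixed plate is close to the long slot's finger gap, so I'll check its height while placing the small block.

```bash
cat > mould.py <<'E'
import sys
from h import *
x,y,yaw,zp,op,sx,sy,syaw,L=map(float,sys.argv[1:])
R=down(yaw);S=down(syaw)
robot.move_gripper(op)
goto(x,y,.15,R); line(x,y,.06,R); line(x,y,zp,R,.05); print(np.round(robot.read_force(),1))
robot.move_gripper(0); w=robot.read_grip_width(); print('w',w*88)
line(x,y,zp+.02,R,.05); line(x,y,.15,R,.15); print('up',robot.read_grip_width()*88,np.round(robot.read_force(),1))
assert w*88>30
line(sx,sy,.15,S,.2); line(sx,sy,.06,S,.15); line(sx,sy,zp+.018,S,.06); robot.dwell(.2); f0=np.array(robot.read_force())
for z in(.014,.0115,.0095,.0085):
    line(sx,sy,zp+z,S,.03); df=np.array(robot.read_force())-f0; print(z,df.round(1))
    if abs(df).max()>9: break
robot.move_gripper(w+L); robot.dwell(.3); line(sx,sy,.15,S,.1); print(robot.read_t())
goto(.46,-.23,.25,down(0)); im,d,P=wcloud();o,H=ortho([(im,P)],.35,.7,-.45,0,1000);B=(.7,0,1000)
print(blobs(o,H,.026,.05,(.38,.7,-.43,-.04),*B,amin=300)); save('mould',im)
E
python3 - <<'E'
from h import *
z=np.load('rk.npz');p=z['P'].reshape(-1,3);p=p[np.isfinite(p).all(1)]
for y in np.arange(-.28,-.235,.005):
    m=(abs(p[:,1]-y)<.0025)&(abs(p[:,0]-.463)<.012); m2=(abs(p[:,1]-y)<.0025)&(abs(p[:,0]-.463)<.035); print(round(y,3),np.percentile(p[m,2],[10,50,95]).round(4),p[m2,2].max().round(4))
E
python3 mould.py .4371 -.1055 25.3 .010 .7 .458 -.3775 -3.6 .06
```

```text
-0.28 [0.0081 0.357  0.3577] 0.3584
-0.275 [0.008  0.357  0.3578] 0.3586
-0.27 [0.3378 0.3569 0.3578] 0.3587
-0.265 [0.3382 0.3523 0.3573] 0.3587
-0.26 [0.0194 0.3379 0.339 ] 0.3589
-0.255 [0.02   0.2835 0.3388] 0.3583
-0.25 [0.0201 0.2781 0.3386] 0.3585
-0.245 [0.2599 0.3057 0.3383] 0.3587
-0.24 [0.2495 0.2736 0.2954] 0.3588
-0.235 [0.0091 0.0196 0.0207] 0.3586
[-0.6 -0.   0.3]
w 35.726922722604485
up 35.96434406303393 [-0.3  0.4 -3.4]
0.014 [ 0.2 -0.9 -0.1]
0.0115 [-0.1 -1.1  0.1]
0.0095 [ 0.6 -0.1  0.7]
0.0085 [ 0.  -0.2 -0. ]
100.525
[(0.4578, -0.3768, 0.0527, 0.0383, np.float32(176.7)), (0.6235, -0.128, 0.102, 0.047, np.float32(90.0))]
```

The small block is in its slot at (0.458,-0.377), yaw 176.7°. The plate top is only 20 mm high, so I'll grip the long block higher, with the tips 18 mm above its underside.

```bash
python3 mould.py .6235 -.128 -90 .018 .8 .4621 -.306 -3.6 .05
```

```text
[-0.4 -0.1  0.3]
w 44.51526521097003
up 44.61626533710219 [-0.5 -0.4 -7. ]
0.014 [ 0.1 -0.9 -0.2]
0.0115 [ 0.1 -0.1 -1. ]
0.0095 [ 0.7 -0.6 -0.8]
0.0085 [-0.6 -0.6 -0.7]
113.4
[(0.458, -0.3765, 0.0519, 0.0387, np.float32(175.6)), (0.4633, -0.3058, 0.1014, 0.0478, np.float32(176.9))]
```

View pics/mould.png

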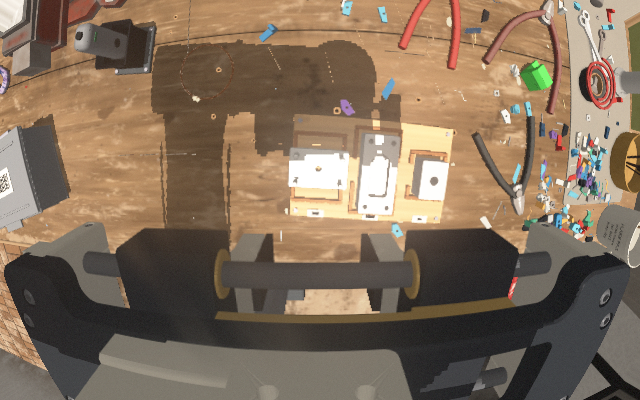

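Both blocks lie in their frames at about (378,172) and (430,182), the lid is shut, and the scanner stands in its cradle. I'll run a last numeric check from the side camera and then hand in.

```bash
python3 - <<'E'
from h import *
im,d,P=wcloud();p=P.reshape(-1,3);p=p[np.isfinite(p).all(1)]
for n,c,r in(('small',(.458,-.3768),(.018,.012)),('long',(.4625,-.306),(.044,.017))):
    m=(abs(p[:,0]-c[0])<r[0])&(abs(p[:,1]-c[1])<r[1])&(p[:,2]>.032)&(p[:,2]<.06);q=p[m]
    A=np.c_[q[:,:2]-c,np.ones(len(q))];s=np.linalg.lstsq(A,q[:,2],rcond=None)[0];print(n,m.sum(),'tilt',s[:2].round(3),'top',s[2].round(4))
goto(.46,-.1,.33,down(0)); robot.dwell(.3)
im,d,P=wcloud();o,H=ortho([(im,P)],.35,.8,-.3,.45,800);A=(.8,.45,800)
print('scanner',blobs(o,H,.1,.15,(.6,.7,-.01,.08),*A)); 
q=P.reshape(-1,3);m=(abs(q[:,0]-.6465)<.01)&(abs(q[:,1]-.035)<.01);print('scan top',np.nanmax(q[m,2]))
print('disc',blobs(o,H,.006,.02,(.66,.76,-.27,-.17),*A))
S=cloud('side')[2].reshape(-1,3);t=(S-[*TUB,0])@Ro.from_euler('z',TY,degrees=True).as_matrix()
for x in(-.045,0,.05): k=(abs(t[:,0]-x)<.01)&(abs(t[:,1])<.07)&(t[:,2]>.06);print('lid',x,np.median(t[k,2]).round(4))
m=(np.hypot(S[:,0]-.6465,S[:,1]-.035)<.03)&(S[:,2]>.08);print('scanner top side',np.percentile(S[m,2],99),robot.read_t(),robot.read_force())
E
```

```text
small 448 tilt [0.007 0.03 ] top 0.0413
long 1136 tilt [0.003 0.004] top 0.0375
scanner [(0.6448, 0.0331, 0.036, 0.0265, np.float32(174.8))]
scan top 0.13278022227719757
disc [(0.6994, -0.2638, 0.0563, 0.01, np.float32(0.0)), (0.7113, -0.2206, 0.0412, 0.035, np.float32(90.0))]
lid -0.045 0.0843
lid 0 0.0845
lid 0.05 0.0845
scanner top side 0.13098162423784568 115.125 [ 0.15468348 -0.87409974 -0.4922555 ]
```

```bash
python3 - <<'E'
from h import *
for S in(np.load('side0.npz')['P'],np.load('w0.npz')['P'][1]):
    S=S.reshape(-1,3); m=(np.hypot(S[:,0]-.6465,S[:,1]-.035)<.03)&(S[:,2]>.08)&(S[:,2]<.2);print(np.percentile(S[m,2],99),np.nanmax(S[m,2]))
    m=(abs(S[:,0]-.6465)<.01)&(abs(S[:,1]-.035)<.01);print(np.nanmax(S[m,2]))
robot.dwell(.5);robot.job_done();print(robot.read_t())
E
```

```text
0.13072275843308223 0.13132834708365304
0.13132834708365304
0.13169252267085946 0.1319735129928826
0.1319735129928826
the job is handed in; nothing more can be done
the job is handed in; nothing more can be done
```

The job is finished and handed in at about 116 s, though the hand-in gave no verdict. All three knobs present are in the tub with the lid shut, the label scan has been done, the scanner is back in its cradle, and both moulds are in their places on the rack.

**Last checks:**
- **Lid:** level at 84.5 mm above the bench, so shut.
- **Scan:** held still for 2 s, centred over the label with the window about 83 mm above it. The scanner gives no read signal, so I relied on the pose.
- **Scanner:** its top is at the same height as at the start (131 mm in the side view, within about 1 mm in the wrist view) and within 2 mm of its starting centre.
- **Moulds:** both are within about 1.5 mm and 1° of their slots, with tops at 41 and 38 mm. The small block's fitted tilt was 0.03 rad, against the 0.06 limit.
- **Bystanders:** the disc is unmoved. I did not measure the cutters or the blank again; the arm never worked near them.

**What went wrong or disagreed:**
- **Tool length:** the real fingertips lie about 35 mm behind the stated TCP, as both cameras showed. The first knob grasp closed above the knob without moving it; I corrected for the offset after that.
- **Contact when placing:** setting down the first knob gave a 35 N push, and the second gave 11 N. I put both down to the gripper's body touching the tub's rim, because the knob bottoms should still have been 1.5 to 3 mm above the felt. I released the third knob slightly higher and felt no contact.

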